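# Clear the rejects and close the cigar mould

### The job

Two of the bunches lying in the open cigar mould are too fat and wear a red paper band: take both out and put them in the open wooden reject box. Then fit the upper mould half onto the two dowels of the lower half, squarely and fully down over the good bunches, and keep it firmly pressed shut so that the strap can be put round: finish while still holding it like that, without letting go. Leave the good bunches in their grooves and everything else on the bench where it is.

Things in the scene. Friction and masses are not known exactly. Their poses are not given: they have to be found in the camera images.
- lower: lower mould half, dark teal plastic, 130 (x) by 268 (y), on an aluminium plate 170 by 310 by 8 screwed to the bench (it cannot move). Origin at the centre of the plate's underside, on the bench; z up. Nine half-round grooves 20 wide and 10 deep run along x, centred at y = -96, -72, ... +96 mm (pitch 24).
- parting (a point): centre of the lower half's flat top (parting face), 34 mm above its origin. Five bunches lie in every second groove (y = -96, -48, 0, 48, 96 mm), in any order, each shifted 2 to 8 mm towards -x; the grooves between are empty. The flat end lands beyond y = +-106 mm carry one dowel each.
- dowel_a (a point): tip of one brass dowel of the lower half, at x = +40, y = +120 mm in its frame; diameter 10, standing 12 mm above the parting face, the last 4 mm tapering to diameter 6
- dowel_b (a point): tip of the other dowel, at x = -40, y = -120 mm in the lower half's frame, same size
- upper: upper mould half, dark teal plastic, 130 (x) by 268 (y) by 26 thick, 0.35 to 0.6 kg, loose, lying with its grooves down and its ribbed back up. Origin at the centre of its underside (its parting face), z up. Dowel holes of diameter 12, 16 deep, in the underside at (x +40, y +120) and (x -40, y -120) mm: it fits with its axes parallel to the lower half's, either way round (half turn).
- grip_rail (a point): middle of the top of the upper half's grip rail, 56 mm above its underside. The rail is straight, 16 thick (x), 120 long (y), 30 high, along the middle of the back; ribs beside it are 5 mm high at most. Closed, the upper half's origin is at point parting and it stops hard. It weighs 3.5 to 6 N; holding it firmly shut means pushing down with 10 N or more besides.
- fat_a: a reject bunch: over-fat brown roll with a red paper band 20 wide round its foot end (band centred at x = -42 mm), diameter 23, length 140, about 22 g. Too fat for its groove, it lies on the groove edges with its axis 5.7 mm above the parting face. Origin at the middle of its axis, x along its length (rounded head at +x). The next bunch is 48 mm or more away, axis to axis
- fat_b: the other reject bunch: over-fat brown roll with a red paper band 20 wide round its foot end (band centred at x = -42 mm), diameter 23, length 140, about 22 g. Too fat for its groove, it lies on the groove edges with its axis 5.7 mm above the parting face. Origin at the middle of its axis, x along its length (rounded head at +x). The next bunch is 48 mm or more away, axis to axis
- good_a: a good bunch: plain mid-brown roll without a band, diameter 18, length 140, about 14 g, lying in a groove. Origin at the middle of its axis, x along its length (rounded head at +x). It stays in its groove
- good_b: a good bunch: plain mid-brown roll without a band, diameter 18, length 140, about 14 g, lying in a groove. Origin at the middle of its axis, x along its length (rounded head at +x). It stays in its groove
- good_c: a good bunch: plain mid-brown roll without a band, diameter 18, length 140, about 14 g, lying in a groove. Origin at the middle of its axis, x along its length (rounded head at +x). It stays in its groove
- reject_box: open pale wooden reject box, fixed, outside 210 (x) by 170 (y) by 50 high, walls and floor 6 thick. Origin at the centre of its underside. Lies on one side of the mould, the upper half on the other
- knife: bystander: half-moon steel cigar knife lying flat, 70 by 140 by 4, origin on the bench at the middle of its straight back, blade towards -x
- gauge: bystander: flat wooden ring gauge 55 (x) by 120 (y) by 8, origin at the centre of its underside
- gum_pot: bystander: white gum pot with a wooden lid, diameter 68, 71 high, origin at the centre of its underside
- glasses: bystander: red and black safety glasses 134 wide, 44 high, origin on the bench under the middle of the front, temples 130 long towards +x
Not all that is in view belongs to the job. What is shaped like the fat_a but blue or purple is not meant. What is shaped like the fat_b but green is not meant.

How it is judged:
By the outcome, as a careful person would: the job done as asked, in the order asked, and still so for the second after the job is handed in, while the arm keeps its last pose, push and grip.
It also fails if it takes over 72 s, if anything falls off the work surface, if the arm or the gripper's body presses on something with over 40 N, if the wrist force passes 120 N, or if a joint passes its speed limit or range.

### The arm

A 6-joint arm with a two-finger parallel gripper is mounted at the origin on the work surface. World frame = base frame: x ahead of the robot, y to its left, z up, the work surface at z = 0. Lengths are in m, angles in rad, forces in N, time in s.
With the tool pointing down it reaches from about 0.375 to 0.925 m from the base axis. Payload 5.7 kg.
Tool frame: the origin (TCP) lies midway between the tips of the shut fingers; the grasp point (between the pads) lies 19 mm behind it; z points along the fingers, y is the line along which they close (so a half turn about z gives the same grasp; the last joint's range is limited). The gripper opens to 88 mm and grips with 3 to 60 N. Pads are 20 mm wide; open, the fingers measure 115 mm over their backs; the gripper's body (75 mm by 178 mm) begins 61 mm behind the grasp point.
Start: joints at [1.033, 0.359, 1.51, -0, 1.272, -0.115], TCP at [0.246, 0.547, 0.223] pointing down, gripper open.
Joint ranges: [-2.97, 2.97], [-1.01, 2.36], [0.21, 2.38], [-0.96, 4.11], [0.2, 2.71], [-2.98, 2.98]. Speed limits (rad/s): [2.39, 2.39, 3.14, 3.14, 3.14, 3.14].

### API

Orientations are given as a unit quaternion [x, y, z, w].
In Python, from bench import move_ptp, servo_line, goto_joints, move_gripper, sleep, inverse_kinematics, capture, PlanningError, close_job, spot_in, silhouettes, current_clock, current_joint_pos, current_qvel, current_joint_torque, current_position, current_orientation, current_force, current_torque, current_finger_gap, current_grip_force gives the robot as it stands. Calls block until the motion is done:
- move_ptp(position, orientation): joint-space move of the TCP to a pose.
- servo_line(position, orientation=None, rate=0.15, contact_N=None): straight line of the TCP; orientation=None keeps the orientation; rate is the mean speed in m/s. With contact_N (N) it stops when the force on the tool has changed by that much, and returns True; else False.
- goto_joints(angles): joint-space move.
- move_gripper(opening): finger opening in m; the grip force is fixed at half the most; returns when the fingers have stopped.
- sleep(seconds).
- inverse_kinematics(position, orientation): joint angles nearest the present ones, or None.
- capture(name): name is "scene" or "top"; returns a dict with "image" (400x640x3 uint8, blue, green, red), "range_z" (400x640 float32, m along the optical axis (not along the pixel's ray), 0 where there is no reading), "intrinsics" (3x3 intrinsics, pixels), "R" (3x3) and "t" (3): a world point X has camera coordinates R X + t. Camera axes: x right, y down, z forward; pixel columns grow to the right and rows downward; lengths in m; the calibration is good to about 2 mm. A picture is of the moment at which its call begins.
A pose or a line that the arm cannot do raises PlanningError and nothing moves.
- close_job(): hands the job in; it is judged then, once.
Trained networks look in the newest picture that a camera, given by its name, has taken for a name from the list of things; names that differ only in an ending like _2 or _b are one class to them, and where a whole thing is asked for, a point or a joint stands for the part that bears it (a point fixed in the world has none). Each returns a list of dicts, best first, with "conf" (0 to 1); they miss things now and then, are a little off and sometimes report something else, mostly with a low value. They report only what shows in the picture. A call takes as long as a camera call. They do not tell look-alikes from the thing itself.
- spot_in(camera, query): "xy" ([column, row] in pixels, amid what is visible of it).
- silhouettes(camera, query): "region" (400x640 bool, what is visible of it) and "xy" ([column, row] in pixels, amid what is visible of it).
Readings, each from a call of its own:
- current_clock(): time.
- current_joint_pos(): joint angles.
- current_qvel(): joint speeds.
- current_joint_torque(): joint torques, N m.
- current_position(): TCP position.
- current_orientation(): TCP orientation.
- current_force(): force on the tool from outside, world axes, zero at the start.
- current_torque(): the same for the moment, N m.
- current_finger_gap(): finger opening in m.
- current_grip_force(): force on a finger pad.
Only numpy, scipy, OpenCV 4.12 (cv2) and the standard library are available. Lean on these libraries where they do the work, as an engineer would, in place of code of your own. Each camera call takes 0.05 s, during which the arm holds its last target. There are 200 camera calls.

## Working session

There is one attempt and no reset: what is moved stays moved. The work goes in short steps, each a Python script; the robot and the scene stay as the last script left them, time stands still between calls to the robot, and variables do not carry over. Pictures are saved under pics/ and viewed, at most 10 in all, crops included, and the job is handed in when it is done.

```bash
mkdir -p pics; ls; cat > h.py <<'E'
import numpy as np, cv2
from bench import *
def pts(c, mask=None):
    z=c["range_z"]; m=z>0
    if mask is not None: m=m&mask
    r,q=np.nonzero(m); Z=z[r,q]; K=c["intrinsics"]
    P=np.c_[(q-K[0,2])/K[0,0]*Z,(r-K[1,2])/K[1,1]*Z,Z]
    return (P-c["t"])@c["R"], r, q
def pix(c,X):
    p=c["intrinsics"]@(c["R"]@np.asarray(X)+c["t"]); return p[:2]/p[2]
E
python3 - <<'E'
from h import *
for n in ("scene","top"):
    c=capture(n); cv2.imwrite(f"pics/{n}0.png",c["image"]); np.savez(f"{n}0.npz",**c)
    print(n,"campos",np.round(-c["R"].T@c["t"],3),np.round(c["R"],2).tolist(), c["intrinsics"][0,0])
    for q in ("lower","upper","fat_a","good_a","reject_box","grip_rail","dowel_a"):
        for d in silhouettes(n,q)[:5] if q not in("grip_rail","dowel_a") else spot_in(n,q)[:3]:
            s=""
            if "region" in d:
                P,_,_=pts(c,d["region"]); s=np.round(np.median(P,0),3) if len(P) else ""
            print(q,round(d["conf"],2),np.round(d["xy"]),s)
print(current_clock())
E
```

```text
pics
scene campos [0.96  0.503 1.093] [[-0.76, 0.64, 0.02], [0.54, 0.65, -0.54], [-0.36, -0.41, -0.84]] 495.04834505355626
lower 0.68 [304. 232.] [0.599 0.035 0.025]
lower 0.38 [294. 198.] [ 0.568 -0.04   0.048]
upper 0.72 [237. 133.] [ 0.552 -0.323  0.027]
upper 0.66 [203. 231.] [ 0.798 -0.116  0.037]
upper 0.61 [304. 227.] [0.596 0.033 0.025]
fat_a 0.93 [263. 334.] [0.824 0.173 0.02 ]
fat_a 0.9 [298. 197.] [ 0.563 -0.04   0.048]
fat_a 0.9 [305. 211.] [0.567 0.007 0.049]
fat_a 0.83 [469. 240.] [0.291 0.305 0.021]
fat_a 0.77 [341. 103.] [ 0.25  -0.237  0.02 ]
good_a 0.71 [284. 185.] [ 0.567 -0.09   0.04 ]
good_a 0.64 [318. 225.] [0.571 0.053 0.039]
good_a 0.62 [326. 241.] [0.575 0.102 0.041]
good_a 0.5 [303. 229.] [0.595 0.032 0.025]
reject_box 0.94 [392. 307.] [0.556 0.316 0.007]
reject_box 0.7 [302. 230.] [0.596 0.033 0.025]
grip_rail 0.73 [236. 132.] 
dowel_a 0.65 [302. 231.] 
top campos [ 0.335 -0.003  1.195] [[0.0, -1.0, -0.02], [-0.98, 0.0, -0.18], [0.18, 0.02, -0.98]] 471.9647988405562
lower 0.86 [317. 191.] [0.574 0.004 0.025]
upper 0.55 [458. 205.] [ 0.539 -0.328  0.027]
fat_a 0.93 [343. 193.] [ 0.564 -0.045  0.049]
fat_a 0.75 [261. 100.] [0.813 0.167 0.022]
fat_a 0.69 [322. 194.] [0.564 0.004 0.05 ]
fat_a 0.68 [456. 202.] [ 0.54  -0.328  0.027]
fat_a 0.65 [202. 303.] [0.293 0.301 0.021]
good_a 0.86 [367. 192.] [ 0.567 -0.093  0.041]
good_a 0.81 [307. 192.] [0.574 0.051 0.041]
good_a 0.58 [286. 190.] [0.573 0.098 0.041]
reject_box 0.59 [199. 197.] [0.564 0.323 0.008]
reject_box 0.41 [317. 187.] [0.574 0.014 0.025]
grip_rail 0.89 [461. 198.] 
grip_rail 0.67 [305. 191.] 
grip_rail 0.3 [200. 194.] 
dowel_a 0.88 [317. 192.] 
0.8
```

```bash
python3 -c "
import cv2,numpy as np
a=cv2.imread('pics/scene0.png');b=cv2.imread('pics/top0.png')
cv2.imwrite('pics/a1.png',a);cv2.imwrite('pics/b1.png',cv2.resize(b,(800,500)))"
```

```text
(no output)
```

View pics/a1.png

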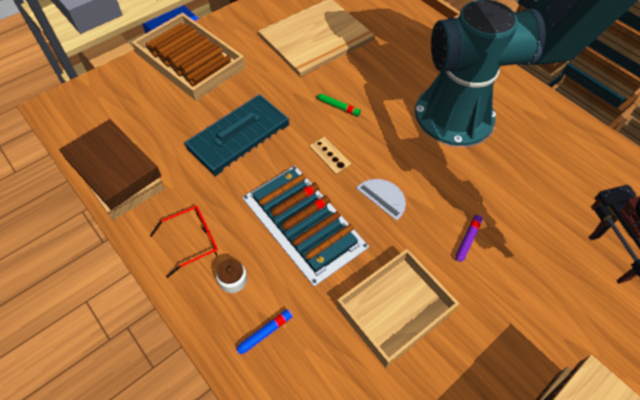

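View pics/b1.png

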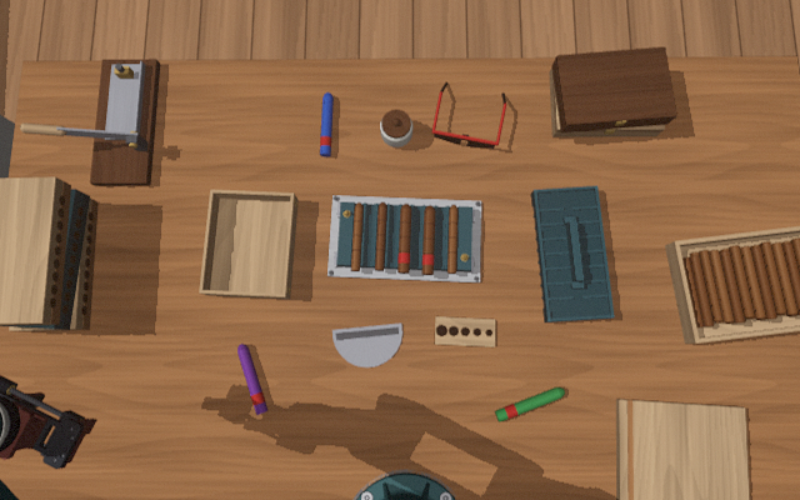

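The two red-banded bunches in the mould are at top-view pixels (322,194) and (343,193), in the raw image. The blue (261,100), purple (202,303) and green (~425,323) look-alikes lie on the bench. Next I measure the poses and confirm the choice in an enlarged crop.

```bash
cat > m.py <<'E'
from h import *
def rect(P,c,r,zlo,zhi):
    s=(np.hypot(*(P[:,:2]-c).T)<r)&(P[:,2]>zlo)&(P[:,2]<zhi)
    (cx,cy),(w,h),a=cv2.minAreaRect((P[s,:2]*1000).astype(np.float32))
    if w>h: a-=90; w,h=h,w
    a=(a+90)%180-90   # angle of short axis vs x
    return cx,cy,w,h,a,s.sum(),np.median(P[s,2])*1000
E
python3 - <<'E'
from m import *
for n in ("scene","top"):
    c=dict(np.load(n+"0.npz")); P,r,q=pts(c)
    print(n,"bench z",np.median(P[(abs(P[:,0]-.42)<.02)&(abs(P[:,1]+.0)<.2),2]))
    print(" upper",np.round(rect(P,np.array([.545,-.326]),.19,.012,.035),1))
    print(" rail ",np.round(rect(P,np.array([.545,-.326]),.19,.045,.065),1))
    print(" lower",np.round(rect(P,np.array([.57,.004]),.17,.0285,.060),1))
    print(" plate",np.round(rect(P,np.array([.57,.004]),.19,.0045,.060),1))
    print(" box",np.round(rect(P,np.array([.56,.32]),.15,.042,.06),1))
    hsv=cv2.cvtColor(c["image"],cv2.COLOR_BGR2HSV)[r,q]
    M=(abs(P[:,0]-.57)<.09)&(abs(P[:,1]-.004)<.16)
    red=M&((hsv[:,0]<6)|(hsv[:,0]>174))&(hsv[:,1]>190)&(hsv[:,2]>120)&(P[:,2]>.036)
    for k in ((-.07,-.02),(-.02,.03)):
        s=red&(P[:,1]>k[0])&(P[:,1]<k[1]); print(" red",s.sum(),np.round(P[s].mean(0)*1000,1))
    br=M&(hsv[:,0]>=18)&(hsv[:,0]<32)&(hsv[:,1]>120)&(P[:,2]>.03)
    for k in (1,-1):
        s=br&(k*(P[:,1]-.004)>.1); print(" brass",s.sum(),np.round(P[s].mean(0)*1000,1) if s.any() else "")
    for i in range(-2,3):
        s=M&(P[:,2]>.038)&(abs(P[:,1]-.003-.048*i)<.013); Q=P[s]
        x=Q[:,0]; f=np.polyfit(x,Q[:,1],1); print(" bunch",i,s.sum(),np.round([x.min()*1e3,x.max()*1e3,Q[:,1].mean()*1e3,f[0],Q[:,2].max()*1e3],3))
a=cv2.imread('pics/top0.png')[145:240,255:395]; cv2.imwrite('pics/crop.png',cv2.resize(a,(780,530),interpolation=cv2.INTER_CUBIC))
E
```

```text
scene bench z 0.0007214367731861171
 upper [ 536.7 -274.6  254.4  271.3  -86.7 3431.    27. ]
 rail  [ 541.2 -332.6   22.5  120.4  -86.3  285.    54.9]
 lower [ 5.684e+02  2.800e+00  1.467e+02  2.717e+02 -2.000e+00  4.067e+03
  3.690e+01]
 plate [ 5.697e+02 -2.000e-01  3.612e+02  3.709e+02 -8.180e+01  7.507e+03
  3.070e+01]
 box [ 558.1  316.5  171.1  212.7   87.4 1176.    49.4]
 red 64 [524.6 -38.5  48.6]
 red 70 [527.7   9.2  48.5]
 brass 28 [622.2 122.7  37.8]
 brass 23 [ 531.7 -112.8   37.8]
 bunch -2 247 [ 4.97586e+02  6.38453e+02 -9.12890e+01 -3.90000e-02  4.89050e+01]
 bunch -1 444 [ 4.93240e+02  6.35247e+02 -4.17130e+01 -3.10000e-02  5.60300e+01]
 bunch 0 461 [ 4.98065e+02  6.38429e+02  6.07000e+00 -3.50000e-02  5.73870e+01]
 bunch 1 282 [ 5.04541e+02  6.42236e+02  5.24070e+01 -4.40000e-02  4.83710e+01]
 bunch 2 294 [ 5.03416e+02  6.40423e+02  1.00126e+02 -4.70000e-02  4.73180e+01]
top bench z 0.0007957331095609353
 upper [ 540.7 -269.3  258.7  269.   -86.6 5191.    27.1]
 rail  [ 543.8 -331.8   17.7  119.7  -86.5  371.    55.9]
 lower [ 5.720e+02  3.000e+00  1.459e+02  2.689e+02 -1.900e+00  4.278e+03
  3.740e+01]
 plate [5.709e+02 7.600e+00 3.671e+02 3.743e+02 6.060e+01 8.262e+03 2.950e+01]
 box [561.8 316.3 172.  211.3  87.4 927.   50. ]
 red 6 [526.1 -42.2  49.3]
 red 12 [528.2   6.   49.5]
 brass 16 [621.4 119.9  37.7]
 brass 17 [ 531.5 -115.6   38.4]
 bunch -2 307 [ 5.01977e+02  6.39529e+02 -9.29360e+01 -3.50000e-02  4.91220e+01]
 bunch -1 497 [ 4.97271e+02  6.36815e+02 -4.46120e+01 -3.50000e-02  5.67540e+01]
 bunch 0 485 [ 5.01071e+02  6.39060e+02  2.72400e+00 -3.20000e-02  5.81280e+01]
 bunch 1 313 [ 5.07184e+02  6.45607e+02  5.05410e+01 -4.00000e-02  4.68250e+01]
 bunch 2 309 [ 5.06852e+02  6.43499e+02  9.86490e+01 -4.30000e-02  4.75200e+01]
```

View pics/crop.png

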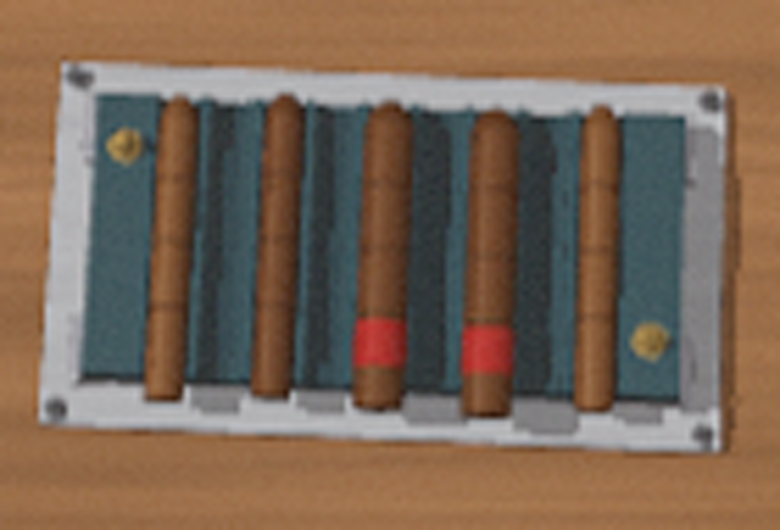

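The crop confirms it: inside the mould only groove 0 (crop 380,345) and groove -48 (crop 487,350) carry a red band. They are fat, with the foot towards -x. I'll take these two and leave the blue, purple and green ones alone. Lower yaw is about -2.2°. The upper half lies with its long axis along world x, so it needs roughly a quarter turn.

```bash
cat >> h.py <<'E'
from scipy.spatial.transform import Rotation as Rn
def down(deg):
    a=np.radians(deg); x=np.array([np.cos(a),np.sin(a),0]); z=np.array([0,0,-1.])
    return Rn.from_matrix(np.c_[x,np.cross(z,x),z]).as_quat()
E
python3 - <<'E'
from m import *
for n in ("scene","top"):
    c=dict(np.load(n+"0.npz")); P,r,q=pts(c)
    for a in (.145,.155): print(n," upper",np.round(rect(P,np.array([.542,-.330]),a,.018,.035),1))
def ik(p,a):
    j=inverse_kinematics(p,down(a)); return None if j is None else np.round(j,2)
for a in (-2.2,177.8): print("fat",a,ik([.567,.004,.036],a),ik([.56,.32,.02],a))
for a in (3.5,183.5,-176.5): print("rail",a,ik([.543,-.332,.034],a))
for a in (87.8,-92.2): print("fit",a,ik([.576,.003,.1],a))
q=down(-2.2)
try:
  yb=[.350,.285]
  for i,(x,y) in enumerate([(.569,.004),(.566,-.0435)]):
    if i==0: move_ptp([x,y,.12],q); move_gripper(.038)
    else: servo_line([x,y,.15],q,rate=.3)
    servo_line([x,y,.06],q,rate=.25)
    hit=servo_line([x,y,.0362],q,rate=.06,contact_N=5)
    move_gripper(0.0)
    print("hit",hit,"z",current_position(),"gap",current_finger_gap(),current_grip_force())
    if current_finger_gap()<.015: break
    servo_line([x,y,.13],q,rate=.25)
    print("gap up",current_finger_gap())
    servo_line([.562,yb[i],.13],q,rate=.35)
    servo_line([.562,yb[i],.020],q,rate=.2,contact_N=6)
    print("place",current_position()); move_gripper(.044)
    servo_line([.562,yb[i],.13],q,rate=.3)
    if i==0: move_gripper(.038)
finally:
  print(current_clock())
  for n in ("scene","top"):
    c=capture(n); cv2.imwrite(f"pics/{n}1.png",c["image"]); np.savez(f"{n}1.npz",**c)
E
python3 -c "
import cv2
cv2.imwrite('pics/s1.png',cv2.resize(cv2.imread('pics/scene1.png')[100:400,160:560],(800,600)))"
```

```text
scene  upper [ 540.6 -332.9  137.6  270.3  -86.3 3269.    27.1]
scene  upper [ 540.  -332.8  137.8  271.6  -86.4 3289.    27.1]
top  upper [ 544.4 -332.3  132.5  269.   -86.6 5106.    27.1]
top  upper [ 544.4 -332.3  132.5  269.   -86.6 5124.    27.1]
fat -2.2 [-0.11  0.54  1.76 -0.    0.84  1.49] [ 0.41  0.64  1.58 -0.    0.91  2.02]
fat 177.8 [-0.11  0.54  1.76 -0.    0.84 -1.65] [ 0.41  0.64  1.58 -0.    0.91 -1.12]
rail 3.5 [-0.66  0.62  1.6  -0.    0.93  0.85]
rail 183.5 [-0.66  0.62  1.6  -0.    0.93 -2.29]
rail -176.5 [-0.66  0.62  1.6  -0.    0.93 -2.29]
fit 87.8 [-0.11  0.46  1.69 -0.    0.99 -0.08]
fit -92.2 None
hit False z [0.56924534 0.00256604 0.03662226] gap 0.022263423349250758 30.002426505088806
gap up 0.022215185191541916
place [0.56290399 0.34950627 0.02082372]
hit False z [ 0.56623952 -0.04527038  0.03666367] gap 0.022354956094240677 30.004209280014038
gap up 0.02226641818231469
place [0.56283156 0.28435964 0.02066953]
15.4083
```

View pics/s1.png

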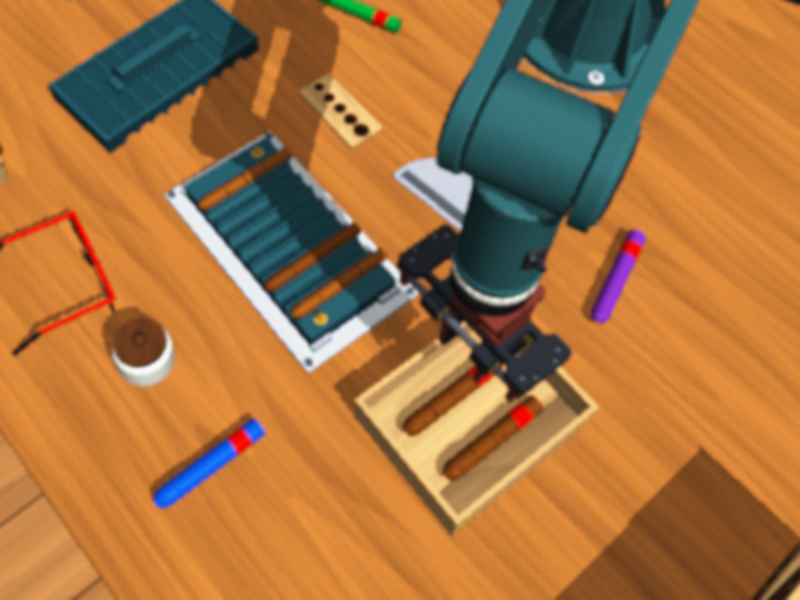

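Both rejects are in the box. I'll refine the relative pose of the lower and upper halves using the top camera for both, so that calibration bias cancels.

```bash
python3 - <<'E'
from m import *
def edges(P,c,yaw,zlo,zhi,hx,hy,tag):
    a=np.radians(yaw); R=np.array([[np.cos(a),-np.sin(a)],[np.sin(a),np.cos(a)]])
    L=(P[:,:2]-c)@R*1000; s=(P[:,2]>zlo)&(P[:,2]<zhi)&(abs(L[:,0])<hx+8)&(abs(L[:,1])<hy+8); L=L[s]
    out=[];
    for ax,h in((0,hx),(1,hy)):
        o=1-ax; lo=[];hi=[];cs=[]
        for k in np.arange(-hy if o else -hx,(hy if o else hx),6.):
            b=L[(L[:,o]>=k)&(L[:,o]<k+6),ax]
            if len(b)>8 and np.ptp(b)>1.8*h: lo.append(b.min());hi.append(b.max());cs.append(k+3)
        lo,hi,cs=map(np.array,(lo,hi,cs))
        if len(cs)<4: print(tag,ax,"few"); continue
        m=(lo+hi)/2
        print(tag,"axis",ax,"n",len(cs),"lo %.1f hi %.1f mid %.2f"%(np.median(lo),np.median(hi),np.median(m)),"slopes deg %.2f %.2f"%tuple(np.degrees(np.polyfit(cs,v,1)[0]) for v in(lo,hi)))
for n in ("top0","scene0","top1","scene1"):
    c=dict(np.load(n+".npz")); P,r,q=pts(c)
    edges(P,np.array([.575,.0025]),-2.2,.0305,.0385,65,134,n+" lower")
    edges(P,np.array([.544,-.332]),-86.5,.0235,.035,65,134,n+" upper")
    edges(P,np.array([.544,-.332]),-86.5,.050,.060,8,60,n+" rail")
    # dowels: high points on lands
    R=np.array([[np.cos(.0384),np.sin(.0384)],[-np.sin(.0384),np.cos(.0384)]])
    L=(P[:,:2]-[.575,.0025])@R*1000
    for k in(1,-1):
        s=(abs(L[:,0]-40*k)<12)&(abs(L[:,1]-120*k)<10)&(P[:,2]>.041)
        print(n,"dowel",k,s.sum(),np.round(np.r_[L[s].mean(0),P[s,2].max()*1e3],1) if s.any() else "")
E
```

```text
top0 lower axis 0 n 29 lo -61.9 hi 66.9 mid 2.34 slopes deg 0.16 -0.01
top0 lower axis 1 n 22 lo -132.7 hi 133.3 mid 0.37 slopes deg -0.51 -0.37
top0 upper axis 0 n 45 lo -64.6 hi 65.0 mid 0.34 slopes deg -0.08 -0.13
top0 upper axis 1 n 22 lo -133.3 hi 133.3 mid -0.08 slopes deg 0.08 0.10
top0 rail axis 0 n 15 lo -8.0 hi 7.4 mid -0.26 slopes deg -0.29 -0.38
top0 rail 1 few
top0 dowel 1 7 [ 42.8 119.7  46.6]
top0 dowel -1 7 [ -37.9 -119.8   49.6]
scene0 lower axis 0 n 27 lo -65.3 hi 64.6 mid -0.91 slopes deg 0.22 0.03
scene0 lower axis 1 n 22 lo -133.4 hi 134.6 mid 0.67 slopes deg -0.70 -0.27
scene0 upper axis 0 n 45 lo -66.3 hi 64.9 mid -0.91 slopes deg -0.41 0.04
scene0 upper axis 1 n 22 lo -136.6 hi 130.5 mid -3.11 slopes deg -0.99 0.12
scene0 rail axis 0 n 16 lo -9.5 hi 7.7 mid -0.99 slopes deg 0.68 -0.59
scene0 rail 1 few
scene0 dowel 1 10 [ 41.4 121.9  46.4]
scene0 dowel -1 6 [ -39.7 -118.6   45.1]
top1 lower axis 0 n 28 lo -61.6 hi 67.0 mid 2.29 slopes deg 0.10 0.03
top1 lower axis 1 n 22 lo -132.6 hi 133.1 mid 0.19 slopes deg -0.62 -0.08
top1 upper axis 0 n 45 lo -64.7 hi 65.2 mid 0.30 slopes deg -0.03 -0.23
top1 upper axis 1 n 22 lo -133.1 hi 133.6 mid 0.25 slopes deg 0.07 0.59
top1 rail axis 0 n 15 lo -7.6 hi 8.0 mid 0.18 slopes deg 0.06 -0.12
top1 rail 1 few
top1 dowel 1 8 [ 42.2 119.5  47.9]
top1 dowel -1 9 [ -37.8 -119.5   48.6]
scene1 lower axis 0 n 31 lo -64.9 hi 63.7 mid -0.47 slopes deg 0.05 0.39
scene1 lower axis 1 n 22 lo -133.7 hi 134.5 mid 0.38 slopes deg -0.52 -0.51
scene1 upper axis 0 n 45 lo -65.7 hi 64.5 mid -0.75 slopes deg -0.07 -0.49
scene1 upper axis 1 n 22 lo -136.6 hi 130.7 mid -2.89 slopes deg -0.80 -0.10
scene1 rail axis 0 n 14 lo -9.6 hi 7.2 mid -1.16 slopes deg -1.07 -0.22
scene1 rail 1 few
scene1 dowel 1 8 [ 40.6 121.5  47.4]
scene1 dowel -1 9 [ -38.5 -116.7   46.8]
```

```bash
cat > e.py <<'E'
from m import *
def mids(P,c,yaw,zlo,zhi,hx,hy):
    a=np.radians(yaw); R=np.array([[np.cos(a),-np.sin(a)],[np.sin(a),np.cos(a)]])
    L=(P[:,:2]-c)@R*1000; s=(P[:,2]>zlo)&(P[:,2]<zhi)&(abs(L[:,0])<hx+10)&(abs(L[:,1])<hy+10); L=L[s]; out=[]
    for ax,h in((0,hx),(1,hy)):
        o=1-ax; v=[]
        H=hy if o else hx
        for k in np.arange(-H,H,6.):
            b=L[(L[:,o]>=k)&(L[:,o]<k+6),ax]
            if len(b)>4 and np.ptp(b)>1.9*h: v.append((k+3,b.min(),b.max()))
        v=np.array(v)
        out.append(None if len(v)<3 else np.round([len(v),np.median(v[:,1]),np.median(v[:,2]),np.median(v[:,1:].mean(1)),np.degrees(np.polyfit(v[:,0],v[:,1:].mean(1),1)[0])],2).tolist())
    return out
E
python3 - <<'E'
from e import *
q=down(3.6); t=down(87.65); u=[.5425,-.332]
try:
  move_gripper(.05)
  move_ptp([*u,.13],q)
  servo_line([*u,.07],q,rate=.2)
  print("hit",servo_line([*u,.0345],q,rate=.07,contact_N=6),current_position())
  move_gripper(0.0)
  print(current_position(),current_finger_gap(),current_grip_force(),current_force())
  servo_line([*u,.154],q,rate=.15)
  print(current_finger_gap(),current_force())
  move_ptp([.5758,.0025,.154],t)
  servo_line([.5758,.0025,.124],t,rate=.1); sleep(.4)
  print(current_position(),current_force(),current_torque(),current_finger_gap())
finally:
  print(current_clock())
  for n in ("top","scene"):
    c=capture(n); cv2.imwrite(f"pics/{n}2.png",c["image"]); np.savez(f"{n}2.npz",**c)
    P,_,_=pts(c); p=current_position()
    print(n,mids(P,p[:2],-2.35,.105,.125,65,134))
E
python3 -c "
import cv2
a=cv2.imread('pics/top2.png')[120:270,220:420];cv2.imwrite('pics/t2.png',cv2.resize(a,(800,600)))"
```

```text
hit False [ 0.54239343 -0.3319745   0.03421236]
[ 0.54267171 -0.33232545  0.03473081] 0.01569726210648789 30.000311136245728 [ 0.25250448 -0.68775988  0.2367064 ]
0.015891519368922094 [ 0.17612907 -0.31818387 -3.89612285]
[0.57601882 0.00252042 0.12439252] [ 0.28312165  0.03539112 -3.59840394] [-0.07640181  0.05931734  0.05032702] 0.016166266764172446
22.8583
top [[9.0, -62.72, 66.83, 2.05, -0.7], [3.0, -133.07, 133.42, 0.18, 3.13]]
scene [[26.0, -65.22, 64.45, -0.39, -0.2], [18.0, -134.4, 134.52, 0.1, 0.18]]
```

View pics/t2.png

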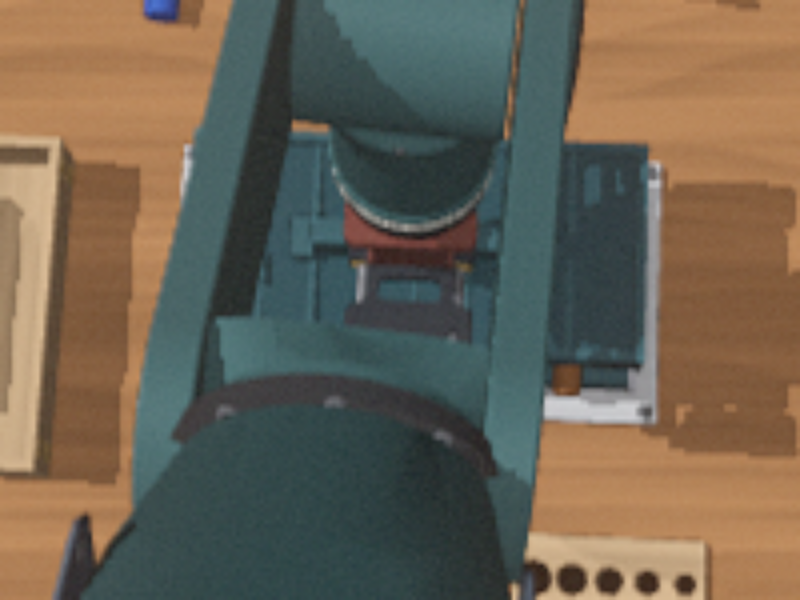

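The upper half hangs squarely above the mould, with its right edge at crop (645,360) over the plate. Comparing the halves in each camera gives corrections of about x −1.0 mm and y +0.2 mm. Now I lower it with a force guard.

```bash
python3 - <<'E'
from e import *
t=down(87.65)
servo_line([.5748,.0027,.088],t,rate=.08)
print(current_position(),current_force())
print("hit",servo_line([.5748,.0027,.066],t,rate=.02,contact_N=8)); 
print(current_position(),current_force(),current_torque(),current_finger_gap(),current_clock())
E
```

```text
[0.57481765 0.0027122  0.08783379] [ 0.20268118 -0.09093889 -2.7321968 ]
hit True
[0.57478151 0.00274651 0.06869198] [0.09891321 0.19491227 5.06603312] [ 0.00892299  0.04706151 -0.03366366] 0.01604254497982731 24.45
```

It seated at z = 0.0687, exactly the expected closed height (0.0347 + 0.034). Now I press.

```bash
python3 - <<'E'
from e import *
t=down(87.65); z=.0685
for i in range(25):
    if current_force()[2]>19: break
    z-=.0006; servo_line([.5748,.0027,z],t,rate=.01); sleep(.15)
print(z,current_position(),current_force(),current_torque(),current_finger_gap())
sleep(1.); print(current_position(),current_force(),current_grip_force(),current_clock())
for n in ("top","scene"):
    c=capture(n); cv2.imwrite(f"pics/{n}3.png",c["image"]); P,_,_=pts(c); p=current_position()
    print(n,mids(P,p[:2],-2.35,.052,.068,65,134))
    a=np.radians(-2.35); L=(P[:,:2]-p[:2])@np.array([[np.cos(a),-np.sin(a)],[np.sin(a),np.cos(a)]])
    for s in(1,-1):
        for k in (1,-1):
            b=P[(abs(L[:,1]-s*.115)<.013)&(abs(L[:,0]-k*.045)<.012)&(P[:,2]>.045)&(P[:,2]<.075),2]; print("end",s,k,len(b),np.round(np.median(b)*1e3,1) if len(b) else "")
a=cv2.imread('pics/scene3.png')[100:400,160:560]; cv2.imwrite('pics/s3.png',cv2.resize(a,(800,600)))
E
```

```text
0.06609999999999999 [0.57474872 0.00272686 0.06863029] [-6.44281946  0.75880361 22.86905413] [ 0.07204847  1.43056156 -0.05799193] 0.015645034192844458
[0.5747591  0.00272999 0.06863551] [-6.23205345  1.17110614 22.50297712] 30.005933940410614 27.1
top [[9.0, -62.52, 66.64, 2.06, 0.03], [4.0, -132.3, 132.72, 0.3, -0.64]]
end 1 1 0 
end 1 -1 0 
end -1 1 100 60.4
end -1 -1 106 60.7
scene [[25.0, -65.79, 64.24, -0.81, 0.1], [18.0, -133.81, 134.26, 0.18, -0.32]]
end 1 1 97 60.3
end 1 -1 93 60.1
end -1 1 62 60.2
end -1 -1 4 59.9
```

View pics/s3.png

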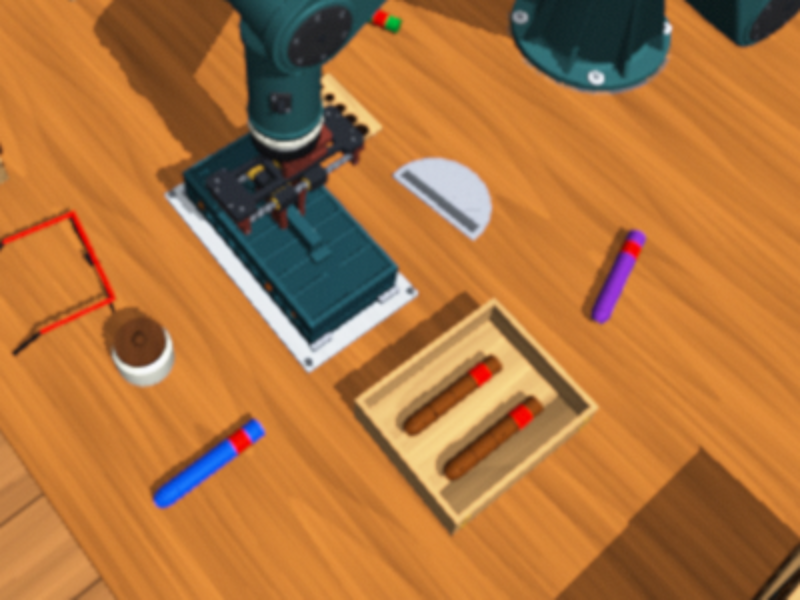

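The mould is shut flat: all four corners read about 60 mm, as expected for closed. It is held with roughly 26 N beyond its weight. Both rejects are in the box (crop 452,395 and 493,438), and the bystanders in view are where they were.

```bash
python3 -c "
from bench import *
print(current_force(),current_clock()); print(close_job())"
```

```text
[-6.72200085  1.06206253 22.39118736] 27.2
the job is handed in; nothing more can be done
None
```

The job is handed in at 27.2 s: both red-banded bunches are in the reject box, and the upper half sits fully down on the dowels, still gripped and pressed shut with about 26 N besides its weight.

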